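Gauge the drilled pen-stand blocks and tray the good one

ROBOT

A 7-joint arm with a two-finger parallel gripper is mounted at the origin on the work surface. World frame = base frame: x ahead of the robot, y to its left, z up, the work surface at z = 0. Lengths are in m, angles in rad, forces in N, time in s.
With the tool pointing down it reaches from about 0.425 to 0.825 m from the base axis. Payload 3.6 kg.
Tool frame: the origin (TCP) lies at the centre of the arm's flange, where the gripper is bolted on; the fingertips stand 186 mm ahead of it and the grasp point (between the pads) lies 167 mm ahead of it; z points along the fingers, y is the line along which they close (so a half turn about z gives the same grasp; the last joint's range is limited). The gripper opens to 93 mm and grips with 3 to 60 N. Pads are 15 mm wide; open, the fingers measure 128 mm over their backs; the gripper's body (75 mm by 188 mm) begins 65 mm behind the grasp point.
Start: joints at [-1.141, 0.615, -0.013, 1.423, 0.008, 1.103, -0.04], TCP at [0.287, 0.583, 0.405] pointing down, gripper open.
Joint ranges: [-3.12, 3.12], [-0.3, 2.06], [-1.34, 1.32], [0.26, 2.42], [-1.36, 4.5], [0.01, 1.98], [-2.84, 2.84]. Speed limits (rad/s): [2.79, 2.79, 3.14, 3.14, 3.14, 3.14, 3.14].

INTERFACE

Orientations are given as a 3x3 rotation matrix whose columns are the frame's x, y, z axes.
In Python, from bench import bot gives the robot as it stands.
- The arm moves only by the shell command python3 -m creep 'ROWS'. ROWS is JSON, a list of rows, each a list of 7 numbers: the shift along the world's x, y, z in m, then the turn, a rotation vector about the world's x, y, z in rad, then the finger opening in m, from 0 to 0.093. In form: [[tx, ty, tz, ax, ay, az, claw], ...]. A call has 1 to 20 rows; each row is the pose to reach, as a shift and turn from the pose commanded when the call began; what a row does not reach only later rows make up. A row lasts 1/10 s, in which the tool goes at most 50 mm and 8.59 degrees, less where a joint would pass 70% of its speed; a pose out of reach is approached as far as the arm can. A call with a gripper value outside its range is refused whole. The fingers move at their own pace and stop on an object; the grip force is fixed at half the most. Time passes only in rows, so rows that repeat a pose let the fingers close. It gives the time, the measured TCP pose, the force, the opening and the grip force at its end, in the units of the state.
- bot.get_state(): the state, without advancing time (a new reading comes with each control period).
- bot.capture(name): name is "scene" or "top" or "wrist"; returns a dict with "img" (400x640x3 uint8, red, green, blue), "range_z" (400x640 float32, m along the optical axis (not along the pixel's ray), 0 where there is no reading), "fx", "fy", "cx", "cy" (pixels), "R" (3x3) and "t" (3): a world point X has camera coordinates R X + t. Camera axes: x right, y down, z forward; pixel columns grow to the right and rows downward; lengths in m; the calibration is good to about 2 mm. A picture is of the moment at which its call begins.
- bot.close_job(): hands the job in; it is judged then, once.
Trained networks look in the newest picture that a camera, given by its name, has taken for a name from the list of things; names that differ only in an ending like _2 or _b are one class to them, and where a whole thing is asked for, a point or a joint stands for the part that bears it (a point fixed in the world has none). Each returns a list of dicts, best first, with "score" (0 to 1); they miss things now and then, are a little off and sometimes report something else, mostly with a low value. They report only what shows in the picture. A call takes as long as a camera call.
- bot.boxes_of(camera, query): "box" ([left, top, width, height] in pixels, round what is visible of it).
- bot.trace(camera, query): "pixels" (400x640 bool, what is visible of it) and "box" ([left, top, width, height] in pixels, round what is visible of it).
- bot.spot_point(camera, query): "point" ([column, row] in pixels: a listed point, or the origin of a listed thing).
The state is a dict: "t": time; "qpos": joint angles; "qd": joint speeds; "joint_efforts": joint torques, N m; "position": TCP position; "tcp_rot": TCP orientation; "ft_force": force on the tool from outside, world axes, zero at the start; "torque": the same for the moment, N m; "opening": finger opening in m; "gripper_force": force on a finger pad.
Only numpy, scipy, OpenCV 4.12 (cv2) and the standard library are available. Lean on these libraries where they do the work, as an engineer would, in place of code of your own. Each camera call takes 0.05 s, during which the arm holds its last target. There are 200 camera calls.

TASK

One of the three drilled aluminium blocks on the cutting mat has the right bore: find it by pressing the upright go/no-go plug gauge lightly, never by force, into the bores of the blocks where they stand, holding it down a moment to feel where it stops - in the right one the GO pin goes in and the NO-GO pin stops at the mouth. No block goes into the tray before the gauge has proved it. Then put the gauge back fully home in its stand, set the good block down gently and upright in the tray, and leave the other two standing where they are and everything else alone.

Things in the scene. Friction and masses are not known exactly. Their poses are not given: they have to be found in the camera images.
- gauge: Steel go/no-go plug gauge, 92 mm long, 90 g, upright in its stand. Origin: centre of its lower end face (tip); z up its axis. From the tip up: GO pin 12 mm diameter, 12 mm long; NO-GO pin 16 mm diameter, 12 mm long; flange 24 mm diameter, 4 mm thick; hexagonal handle 64 mm long, 16 mm across flats, two flats facing the gauge's +y and -y, the others at 60 degree steps.
- gauge_tip (a point): Centre of the gauge's lower end face. Pressed straight down the middle, it stops about 4 mm below a block's top face if the bore is too tight (GO pin on the countersink), about 14 mm if right (GO in, NO-GO on the countersink), 24 mm if too loose (flange on the face). A few tenths of a mm off the middle, a pin can hang up on the countersink short of these depths.
- gauge_handle (a point): Middle of the gauge's handle, on its axis, 60 mm above the tip: where to grip.
- stand: Fixed gauge stand: beech block 56 x 56 mm on a steel foot 100 x 100 x 6 mm, top face 34 mm above the bench. Origin: centre of the underside. One upright hole of 20 mm diameter, right through the wood, in the middle.
- stand_hole (a point): Centre of the mouth of the stand's hole, in its top face (34 mm above the bench). With the gauge home its flange lies on this face and its tip is 24 mm below this point.
- tray: Fixed white tray, 150 mm along its x, 120 mm along its y, 24 mm high, open above; walls and floor 4 mm thick. Origin: centre of its underside; the floor's upper face is 4 mm above the bench.
- block_1: Aluminium block, 46 mm along its x, 40 mm along its y, 40 mm high, 130 to 250 g, standing loose on the mat. Origin: centre of its underside; z up. A round bore runs right through the middle, along z. Bores: 9.6 mm (too tight), 13.6 mm (right) or 18 mm (too loose), one block of each; neither name nor place tells which.
- block_2: Aluminium block, 46 mm along its x, 40 mm along its y, 40 mm high, 130 to 250 g, standing loose on the mat. Origin: centre of its underside; z up. A round bore runs right through the middle, along z. Bores: 9.6 mm (too tight), 13.6 mm (right) or 18 mm (too loose), one block of each; neither name nor place tells which.
- block_3: Aluminium block, 46 mm along its x, 40 mm along its y, 40 mm high, 130 to 250 g, standing loose on the mat. Origin: centre of its underside; z up. A round bore runs right through the middle, along z. Bores: 9.6 mm (too tight), 13.6 mm (right) or 18 mm (too loose), one block of each; neither name nor place tells which.
- block_1_mouth (a point): Centre of the bore's mouth, in the block's top face, 40 mm above its underside. The mouth is countersunk at 45 degrees, 20 mm wide at the face, alike in all three blocks.
- block_2_mouth (a point): Centre of the bore's mouth, in the block's top face, 40 mm above its underside. The mouth is countersunk at 45 degrees, 20 mm wide at the face, alike in all three blocks.
- block_3_mouth (a point): Centre of the bore's mouth, in the block's top face, 40 mm above its underside. The mouth is countersunk at 45 degrees, 20 mm wide at the face, alike in all three blocks.
- engraver: Bystander: cordless orange engraving pen, about 190 mm long, 31 mm high, lying on the far part of the cutting mat. Origin under its middle; long axis y.
- marker: Bystander: black marker pen, 130 mm long, 14 mm thick, lying on the far part of the mat. Origin under its middle; long axis y.
- pen_case: Bystander: flat case of coloured pens, 145 x 105 x 17 mm, on the bench. Origin: centre of its underside.
- wash_bottle: Bystander: white wash bottle, 72 mm diameter, 205 mm high with its bent spout. Origin: centre of its underside.
- cutting_mat: Fixed cutting mat, 380 x 370 x 3 mm, on which the blocks stand (their undersides are 3 mm above the bench). Origin: centre of its underside.

How it is judged:
By the outcome, as a careful person would: the job done as asked, in the order asked, and still so for the second after the job is handed in, with the robot touching nothing.
It also fails if it takes over 72 s, if anything falls off the work surface, if the arm or the gripper's body presses on something with over 40 N, if the wrist force passes 120 N, or if a joint passes its speed limit or range.

## Working session

There is one attempt and no reset: what is moved stays moved. The work goes in short steps, Python scripts to look and compute and a shell command to move; the robot and the scene stay as the last step left them, time stands still between calls to the robot, and variables do not carry over. Pictures are saved under pics/ and viewed, at most 10 in all, crops included, and the job is handed in when it is done.

```bash
mkdir -p pics; cat > h.py <<'E'
import numpy as np, cv2
from bench import bot
def ray(c,p):
    d=np.array([(p[0]-c['cx'])/c['fx'],(p[1]-c['cy'])/c['fy'],1.0]); return c['R'].T@d, -c['R'].T@c['t']
def at_z(c,p,z):
    d,o=ray(c,p); return o+d*(z-o[2])/d[2]
def cloud(c):
    v,u=np.mgrid[0:400,0:640]; z=c['range_z']
    P=np.stack([(u-c['cx'])/c['fx']*z,(v-c['cy'])/c['fy']*z,z],-1)
    return (P-c['t'])@c['R']
def save(c,n): cv2.imwrite('pics/'+n,c['img'][...,::-1])
E
python3 - <<'E'
from h import *
for n in('top','scene'):
    c=bot.capture(n); save(c,n+'0.png'); P=cloud(c)
    print(n,'cam',-c['R'].T@c['t'],c['fx'])
    for q,z in [('gauge',0),('gauge_handle',.07),('stand_hole',.034),('stand',0),('tray',0),('block_1_mouth',.043),('block_1',.003),('wash_bottle',0),('pen_case',0),('engraver',0)]:
        for r in bot.spot_point(n,q)[:4]:
            p=r['point']; print(q,round(r['score'],2),np.round(p),np.round(at_z(c,p,z),4))
s=bot.get_state(); print(s['position'],s['tcp_rot'],s['ft_force'],s['t'])
E
```

```text
top cam [ 0.39994557 -0.04981661  1.38401018] 468.0968528517654
gauge 0.54 [412. 245.] [ 0.4509 -0.2984  0.    ]
gauge_handle 0.65 [414. 244.] [ 0.4522 -0.2918  0.07  ]
stand_hole 0.66 [412. 244.] [ 0.453  -0.2915  0.034 ]
stand 0.82 [411. 244.] [ 0.4541 -0.2941  0.    ]
tray 0.7 [268. 224.] [0.5104 0.1279 0.    ]
block_1_mouth 0.7 [266. 223.] [0.5084 0.1264 0.043 ]
block_1 0.81 [269. 228.] [0.4969 0.1233 0.003 ]
block_1 0.79 [352. 232.] [ 0.4863 -0.1224  0.003 ]
block_1 0.65 [413. 243.] [ 0.4566 -0.3009  0.003 ]
block_1 0.62 [311. 198.] [0.5882 0.001  0.003 ]
wash_bottle 0.82 [467. 196.] [ 0.5972 -0.4655  0.    ]
pen_case 0.95 [206. 145.] [0.7483 0.3209 0.    ]
pen_case 0.36 [468. 196.] [ 0.5975 -0.4667  0.    ]
engraver 0.8 [292. 161.] [0.6993 0.0593 0.    ]
scene cam [ 1.05756647 -0.34475989  0.87624097] 364.9148245490079
gauge 0.63 [234. 208.] [ 0.4449 -0.287   0.    ]
gauge 0.46 [229. 199.] [ 0.4085 -0.2877  0.    ]
gauge_handle 0.63 [229. 198.] [ 0.4592 -0.2918  0.07  ]
gauge_handle 0.19 [233. 211.] [ 0.5019 -0.2973  0.07  ]
stand_hole 0.66 [235. 206.] [ 0.4658 -0.2859  0.034 ]
stand 0.63 [232. 211.] [ 0.453  -0.2969  0.    ]
tray 0.69 [416. 127.] [0.4641 0.3554 0.    ]
block_1_mouth 0.87 [366. 154.] [0.5044 0.1214 0.043 ]
block_1 0.73 [290. 194.] [ 0.4893 -0.1295  0.003 ]
block_1 0.65 [233. 203.] [ 0.4303 -0.2822  0.003 ]
block_1 0.63 [366. 162.] [0.5032 0.1257 0.003 ]
wash_bottle 0.89 [196. 288.] [ 0.6148 -0.4612  0.    ]
pen_case 0.65 [468. 190.] [0.7422 0.3248 0.    ]
engraver 0.88 [388. 219.] [0.7014 0.0643 0.    ]
[0.28667596 0.58334197 0.40473586] [[-8.97489650e-01  4.41035512e-01 -6.54852860e-05]
 [ 4.41035515e-01  8.97489651e-01 -3.84989426e-05]
 [ 4.17929656e-05 -6.34337393e-05 -9.99999997e-01]] [ 0.59853875  0.33636597 -0.23369444] 1.1
```

View top.

View pics/top0.png

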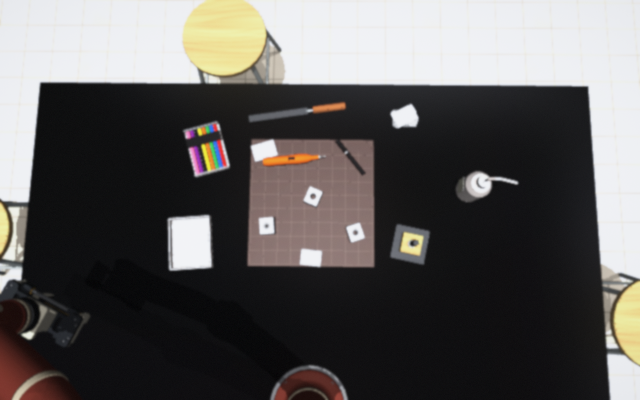

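```bash
python3 - <<'E'
from h import *
c=bot.capture('top');P=cloud(c)
# blobs by height
def rect(lo,hi,name,xy=None,rad=.05):
    m=((P[...,2]>lo)&(P[...,2]<hi)&(c['range_z']>0)&(P[...,0]>.3)).astype(np.uint8)
    n,l,st,ce=cv2.connectedComponentsWithStats(m)
    for i in range(1,n):
        if st[i,4]<40: continue
        Q=P[l==i]; r=cv2.minAreaRect(Q[:,:2].astype(np.float32)); print(name,st[i],np.round(r[0],4),np.round(r[1],4),round(r[2],1),np.median(Q[:,2]).round(4))
rect(.037,.048,'blk');rect(.027,.037,'stand');rect(.014,.027,'tray');rect(.07,.3,'tall')
E
```

```text
blk [304 187  19  19 181] [ 0.5878 -0.0057] [0.0397 0.0457] 67.2 0.0417
blk [259 217  15  18 201] [0.5016 0.1269] [0.0461 0.0405] 5.5 0.0417
blk [346 223  19  20 200] [ 0.4843 -0.1284] [0.0454 0.0402] 18.8 0.042
stand [263 154  48  12 241] [0.6997 0.0735] [0.0239 0.1397] 5.6 0.0302
stand [400 232  23  24 294] [ 0.454  -0.2901] [0.0565 0.0563] 78.4 0.0327
tray [312 103  33  10 186] [ 0.8623 -0.0479] [0.022  0.0982] 8.1 0.0187
tray [185 128  37  23 257] [0.764  0.3273] [0.0444 0.1053] 19.6 0.0163
tray [263 154  62  12 186] [0.7008 0.0534] [0.0254 0.182 ] 5.5 0.0234
tray [168 216  44  54 328] [0.4522 0.3521] [0.1501 0.1221] 4.5 0.0211
tall [461 172  57  27 685] [ 0.6078 -0.4762] [0.1121 0.0695] 59.9 0.123
tall [411 240   8   7  41] [ 0.454  -0.2895] [0.0147 0.0158] 43.2 0.0988
tall [ 32 294  15   8  42] [0.3118 0.6258] [0.0206 0.0108] 20.1 0.2722
```

```bash
python3 -m creep '[[0.213,-0.383,0,0,0,-0.733,0.093],[0.213,-0.383,0,0,0,-0.733,0.093],[0.213,-0.383,0,0,0,-0.733,0.093],[0.213,-0.383,0,0,0,-0.733,0.093],[0.213,-0.383,0,0,0,-0.733,0.093],[0.213,-0.383,0,0,0,-0.733,0.093],[0.213,-0.383,0,0,0,-0.733,0.093],[0.213,-0.383,0,0,0,-0.733,0.093],[0.213,-0.383,0,0,0,-0.733,0.093],[0.167,-0.873,0,0,0,-1.683,0.093],[0.167,-0.873,0,0,0,-1.683,0.093],[0.167,-0.873,0,0,0,-1.683,0.093],[0.167,-0.873,0,0,0,-1.683,0.093],[0.167,-0.873,0,0,0,-1.683,0.093],[0.167,-0.873,0,0,0,-1.683,0.093],[0.167,-0.873,0,0,0,-1.683,0.093],[0.167,-0.873,0,0,0,-1.683,0.093],[0.167,-0.873,0,0,0,-1.683,0.093],[0.167,-0.873,0,0,0,-1.683,0.093],[0.167,-0.873,0,0,0,-1.683,0.093]]'
cat >> h.py <<'E'
def tool(c):
    s=bot.get_state(); p=np.array(s['position']); R=np.array(s['tcp_rot'])
    o=-c['R'].T@c['t']; return R.T@(o-p), c['R']@R, s
def show(): 
    s=bot.get_state(); R=np.array(s['tcp_rot']); print('t',round(s['t'],2),'pos',np.round(s['position'],4),'yawy',np.degrees(np.arctan2(R[1,1],R[0,1])).round(2),'tilt',np.round(R[:2,2],4),'F',np.round(s['ft_force'],1),'open',round(s['opening'],4),'q',np.round(s['qpos'],2))
E
python3 - <<'E'
from h import *
c=bot.capture('wrist'); save(c,'w1.png'); print(*tool(c)[:2],c['fx'],c['cx'],c['cy']); show()
for q,z in [('gauge_handle',.07),('stand_hole',.034)]:
    for r in bot.spot_point('wrist',q)[:2]: print(q,r['score'],r['point'],at_z(c,r['point'],z))
E
```

```text
t: 3.15
position: [0.451, -0.2964, 0.4055]
tcp_rot: [[0.548, 0.836, 0.0], [0.836, -0.548, -0.006], [-0.005, 0.004, -1.0]]
ft_force: [-0.1, -0.1, -0.4]
opening: 0.0932
gripper_force: 0.0
[0.07241053 0.00045789 0.0215123 ] [[-0.00329282  0.99999049 -0.0028593 ]
 [-0.96112449 -0.00395426 -0.27608708]
 [-0.27609576  0.00183904  0.96112837]] 294.14163090099015 321.4493117944629 204.55858062290343
t 3.2 pos [ 0.4523 -0.293   0.405 ] yawy -32.99 tilt [ 0.0001 -0.0022] F [ 0.2  0.4 -0.1] open 0.0927 q [ 0.19  0.48  0.53  1.76 -0.28  0.98  0.25]
gauge_handle 0.83 [321.3, 184.2] [ 0.45602447 -0.28975511  0.07      ]
stand_hole 0.58 [319.7, 177.5] [ 0.45477931 -0.28837591  0.034     ]
```

View pics/w1.png

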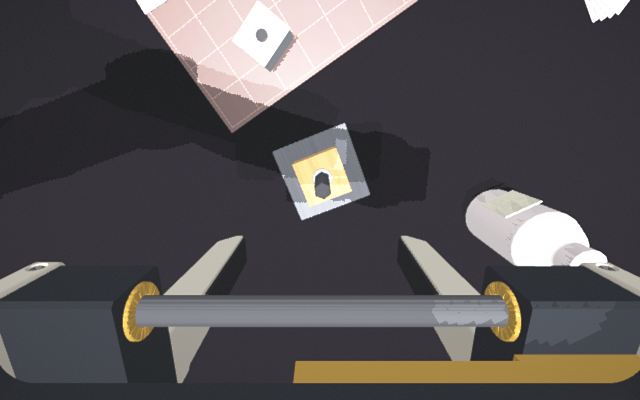

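```bash
python3 - <<'E'
from h import *
c=bot.capture('wrist'); im=c['img'][...,::-1][135:235,270:380]
cv2.imwrite('pics/w1c.png',cv2.resize(im,None,fx=6,fy=6,interpolation=cv2.INTER_CUBIC)[:600])
P=cloud(c); m=(P[...,2]>.09)&(P[...,2]<.12)&(np.hypot(P[...,0]-.455,P[...,1]+.29)<.03)
Q=P[m]; print(m.sum(),np.median(Q[:,2]),Q.min(0),Q.max(0),Q.mean(0)); ys,xs=np.where(m); print(xs.mean(),ys.mean(),at_z(c,(xs.mean(),ys.mean()),.102))
m=(P[...,2]>.03)&(P[...,2]<.037)&(np.hypot(P[...,0]-.455,P[...,1]+.29)<.05)
print(cv2.minAreaRect(P[m][:,:2].astype(np.float32)))
E
```

```text
243 0.10002126062193603 [ 0.44810967 -0.29798827  0.0901793 ] [ 0.46582063 -0.28180441  0.10226386] [ 0.45739995 -0.28899956  0.09936267]
325.08641975308643 198.91358024691357 [ 0.45774514 -0.28840018  0.102     ]
((0.4568288326263428, -0.29019269347190857), (0.056139737367630005, 0.056019049137830734), 78.1653823852539)
```

View pics/w1c.png

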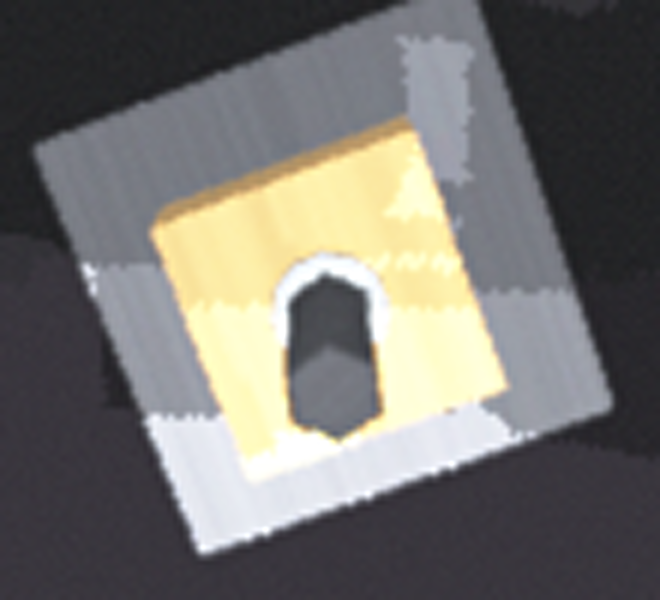

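```bash
python3 -m creep '[[0.0025,0.0005,-0.05,0,0,0.087,0.05],[0.0025,0.0005,-0.09,0,0,0.087,0.05],[0.0025,0.0005,-0.13,0,0,0.087,0.05],[0.0025,0.0005,-0.155,0,0,0.087,0.05],[0.0025,0.0005,-0.168,0,0,0.087,0.05],[0.0025,0.0005,-0.168,0,0,0.087,0.05],[0.0025,0.0005,-0.168,0,0,0.087,0.05]]'
python3 - <<'E'
from h import *
c=bot.capture('wrist'); save(c,'w2.png'); show()
E
```

```text
t: 4.05
position: [0.4569, -0.2888, 0.2378]
tcp_rot: [[0.462, 0.887, 0.002], [0.887, -0.462, -0.001], [0.0, 0.002, -1.0]]
ft_force: [1.0, -0.7, 0.5]
opening: 0.0504
gripper_force: 0.0
t 4.1 pos [ 0.4569 -0.2892  0.2382] yawy -27.56 tilt [ 0.0025 -0.0014] F [-0.  -0.2  0.8] open 0.0501 q [ 0.29  0.7   0.36  1.92 -0.42  0.6   0.45]
```

View pics/w2.png

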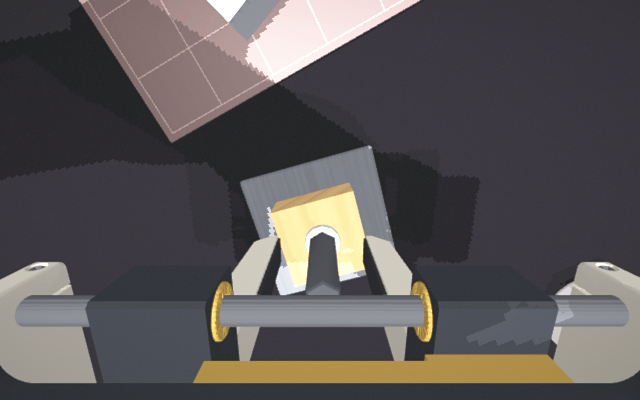

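```bash
python3 -m creep '[[0,0,0,0,0,0,0],[0,0,0,0,0,0,0],[0,0,0,0,0,0,0],[0,0,0,0,0,0,0],[0,0,0,0,0,0,0],[0,0,0,0,0,0,0],[0,0,0.02,0,0,0,0],[0,0,0.05,0,0,0,0],[0,0,0.09,0,0,0,0],[0,0,0.09,0,0,0,0]]'
python3 -m creep '[[0.005,0.035,0,0,0,0,0],[0.012,0.075,0,0,0,0,0],[0.020,0.115,0,0,0,0,0],[0.026,0.150,0,0,0,0,0],[0.028,0.160,0,0,0,0,0],[0.028,0.160,0,0,0,0,0],[0.028,0.160,0,0,0,0,0]]'
python3 - <<'E'
from h import *
c=bot.capture('wrist'); save(c,'w3.png'); show(); print(tool(c)[0])
for q,z in [('gauge_tip',.1),('block_1_mouth',.043)]:
    for r in bot.spot_point('wrist',q)[:3]: print(q,r['score'],r['point'],at_z(c,r['point'],z))
E
```

```text
t: 5.1
position: [0.4571, -0.2905, 0.3312]
tcp_rot: [[0.464, 0.886, 0.008], [0.886, -0.464, -0.005], [-0.001, 0.01, -1.0]]
ft_force: [0.9, -0.5, -1.7]
opening: 0.0158
gripper_force: 30.0
t: 5.8
position: [0.4838, -0.1306, 0.3265]
tcp_rot: [[0.465, 0.885, -0.001], [0.885, -0.465, -0.001], [-0.002, 0.0, -1.0]]
ft_force: [0.4, -0.5, -1.3]
opening: 0.0158
gripper_force: 30.0
t 5.85 pos [ 0.4836 -0.1311  0.3266] yawy -27.79 tilt [-0.0005 -0.0016] F [-0.2  0.  -1.2] open 0.0154 q [-0.1   0.53  0.48  1.95 -0.35  0.74  0.09]
[ 0.07664958 -0.00092554  0.02186927]
gauge_tip 0.7 [321.0, 229.5] [ 0.48234728 -0.1315326   0.1       ]
block_1_mouth 0.5 [366.3, 4.7] [ 0.58954696 -0.00253934  0.043     ]
```

View pics/w3.png

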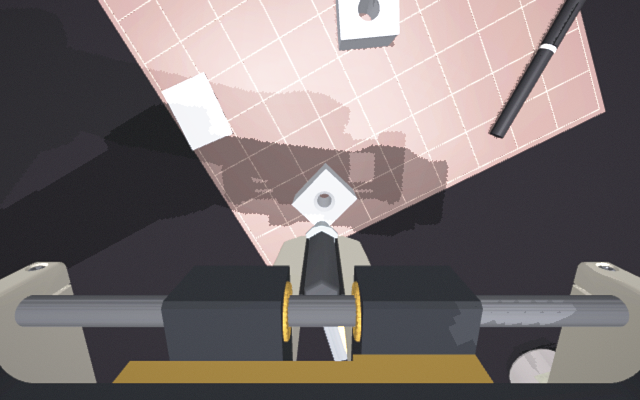

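```bash
python3 - <<'E'
from h import *
c=bot.capture('wrist'); print('mouth',at_z(c,(324,200),.043)); s=bot.get_state(); print('tip',at_z(c,bot.spot_point('wrist','gauge_tip')[0]['point'],s['position'][2]-.227)); show()
P=cloud(c)
for X in ((.4843,-.1284),(.5878,-.0057)):
    m=(P[...,2]>.039)&(P[...,2]<.047)&(np.hypot(P[...,0]-X[0],P[...,1]-X[1])<.04)
    print(cv2.minAreaRect(P[m][:,:2].astype(np.float32)),np.median(P[m][:,2]))
im=c['img'][...,::-1]; a=cv2.resize(im[165:255,275:375],None,fx=6,fy=6,interpolation=cv2.INTER_CUBIC)
cv2.imwrite('pics/w4.png',a)
E
```

```text
mouth [ 0.488218   -0.12690439  0.043     ]
tip [ 0.48003277 -0.13068258  0.09979193]
t 6.05 pos [ 0.4838 -0.1306  0.3268] yawy -27.77 tilt [ 0.     -0.0006] F [ 0.7  0.1 -0.5] open 0.0154 q [-0.1   0.53  0.47  1.95 -0.35  0.74  0.09]
((0.4873405992984772, -0.12759609520435333), (0.04639394208788872, 0.040218137204647064), 18.76796531677246) 0.041299037376274786
((0.5880007743835449, -0.011255297809839249), (0.027543898671865463, 0.046444907784461975), 65.8322525024414) 0.04117309096844206
```

View pics/w4.png

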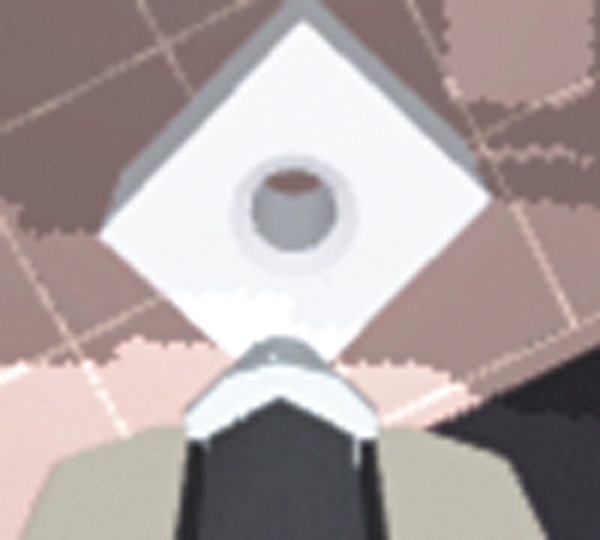

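```bash
cat >> h.py <<'E'
def proj(c,s,T):  # tool coords -> pixel
    X=np.array(s['position'])+np.array(s['tcp_rot'])@np.array(T); Y=c['R']@X+c['t']; return np.array([c['fx']*Y[0]/Y[2]+c['cx'],c['fy']*Y[1]/Y[2]+c['cy']]).round(1)
E
python3 - <<'E'
from h import *
c=bot.capture('wrist'); s=bot.get_state()
for n,T in dict(tip=(0,0,.227),goF=(.006,0,.227),nogoF=(.008,0,.215),flF=(.012,0,.203),flTopL=(0,-.012,.199),flTopR=(0,.012,.199),flTopF=(.012,0,.199)).items(): print(n,proj(c,s,T))
X=at_z(c,(323.9,200.5),.043); print('mouth tool',np.array(s['tcp_rot']).T@(X-s['position'])); show(); print(tool(c)[0])
X=at_z(c,(323.9,200.5),.043);print(X)
g=c['img'].mean(2)[210:240,322]; print(g.round())
print(c['img'].mean(2)[238,295:350].round())
E
```

```text
tip [321.9 227.3]
goF [322.  219.7]
nogoF [322.  222.5]
flF [322.  222.8]
flTopL [303.6 242.3]
flTopR [340.5 242.3]
flTopF [322.1 224.9]
mouth tool [0.00532902 0.00191969 0.28377879]
t 6.1 pos [ 0.4839 -0.1303  0.3268] yawy -27.74 tilt [ 0.     -0.0004] F [ 0.1  0.7 -1.7] open 0.0156 q [-0.1   0.53  0.47  1.95 -0.35  0.74  0.09]
[ 0.07578574 -0.00053226  0.02174864]
[ 0.48808773 -0.12659495  0.043     ]
[239. 239. 246. 247. 249. 255. 255. 252. 255. 255. 252. 187. 169. 169.
 165. 192. 251. 248. 247. 249. 252. 168.  83.  70.  71.  73.  71.  74.
  74.  74.]
[193. 192. 185. 186. 185. 186. 186. 186. 186. 187. 183. 142. 122. 140.
 132.  72.  62.  63.  66.  69.  69.  71.  70.  74.  74.  73.  73.  74.
  75.  76.  75.  76.  75.  73.  74.  73.  71.  71.  94. 172. 124. 120.
 130. 184. 187. 186. 187. 186. 186. 186. 187. 186. 184. 180. 178.]
```

```bash
python3 -m creep '[[0.0046,0.0047,-0.015,0,0,0,0],[0.0046,0.0047,-0.03,0,0,0,0],[0.0046,0.0047,-0.03,0,0,0,0],[0.0046,0.0047,-0.03,0,0,0,0]]'
python3 - <<'E'
from h import *
c=bot.capture('wrist'); s=bot.get_state()
zt=s['position'][2]-.043
for n,T in dict(tip=(0,0,.227),goF=(.006,0,.227),flF=(.012,0,.203)).items(): print(n,proj(c,s,T))
print('mouth if at axis: c',proj(c,s,(0,0,zt)),'L,R',proj(c,s,(0,-.01,zt)),proj(c,s,(0,.01,zt)),'top',proj(c,s,(.01,0,zt))); show()
print(c['img'].mean(2)[190:235,322].round())
cv2.imwrite('pics/w5.png',cv2.resize(c['img'][...,::-1][175:255,275:375],None,fx=7,fy=7,interpolation=cv2.INTER_CUBIC))
E
```

```text
t: 6.5
position: [0.4887, -0.125, 0.2969]
tcp_rot: [[0.464, 0.886, -0.0], [0.886, -0.464, -0.0], [-0.0, -0.0, -1.0]]
ft_force: [0.2, -0.6, -1.2]
opening: 0.0158
gripper_force: 30.0
tip [322.6 227.9]
goF [322.6 220.2]
flF [322.8 223.4]
mouth if at axis: c [322.5 216.4] L,R [310.5 216.4] [334.6 216.4] top [322.5 204.8]
t 6.55 pos [ 0.4889 -0.125   0.2972] yawy -27.66 tilt [ 0.0007 -0.0004] F [-0.3 -0.2  1. ] open 0.0159 q [-0.09  0.57  0.44  1.97 -0.38  0.68  0.11]
[243. 242. 243. 242. 242. 242. 242. 242. 242. 242. 243. 242. 242. 242.
 242. 243. 243. 242. 221. 201. 179. 117. 110. 155. 162. 160. 159. 158.
 159. 160. 160. 161. 161. 161. 155. 181. 247. 244. 242. 244. 247. 159.
  76.  67.  67.]
```

View pics/w5.png

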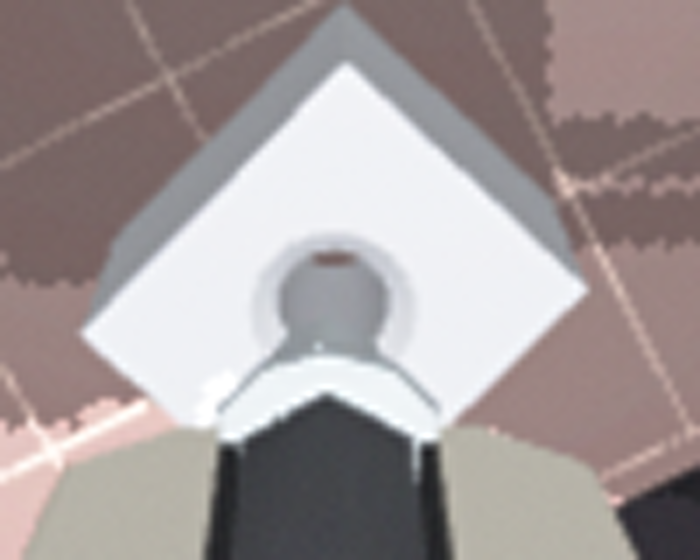

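```bash
python3 - <<'E'
from h import *
c=bot.capture('wrist'); s=bot.get_state(); R=np.array(s['tcp_rot'])
f=lambda p,z: (R.T@(at_z(c,p,z)-s['position'])*1e3).round(2)
print('top edge',f((322.1,207.8),.043),'L',f((310.3,216),.043),'R',f((333.9,216),.043))
zf=s['position'][2]-.203
print('flange low front',f((321.6,225.3),zf), 'flange L/R top',f((305.5,238),zf+.002),f((337.5,238),zf+.002)); show()
P=cloud(c); m=(P[...,2]>.038)&(P[...,2]<.047)&(np.hypot(P[...,0]-.4875,P[...,1]+.1275)<.045)
Q=(P[m]-s['position'])@R; r=cv2.minAreaRect(Q[:,:2].astype(np.float32)); print(r,cv2.boxPoints(r))
E
```

```text
top edge [ 7.2800e+00 -8.0000e-02  2.5443e+02] L [ 1.7000e-01 -9.8700e+00  2.5441e+02] R [1.8000e-01 9.7400e+00 2.5444e+02]
flange low front [ 10.57  -0.52 203.  ] flange L/R top [  2.48 -11.04 200.99] [  2.49   9.89 201.01]
t 6.6 pos [ 0.4889 -0.1249  0.2974] yawy -27.65 tilt [ 0.0012 -0.0005] F [ 0.6 -0.3 -1. ] open 0.0158 q [-0.09  0.57  0.44  1.97 -0.38  0.68  0.11]
((-0.0030547119677066803, -0.0004929453134536743), (0.04639464616775513, 0.040258437395095825), 43.62541961669922) [[-0.03373443 -0.00192687]
 [-0.00595849 -0.03106858]
 [ 0.02762501  0.00094098]
 [-0.00015093  0.03008269]]
```

```bash
python3 -m creep '[[-0.0004,-0.0014,-0.012,0,0,0,0],[-0.0004,-0.0014,-0.022,0,0,0,0],[-0.0004,-0.0014,-0.027,0,0,0,0],[-0.0004,-0.0014,-0.030,0,0,0,0],[-0.0004,-0.0014,-0.030,0,0,0,0]]'
python3 -m creep '[[0,0,-0.001,0,0,0,0],[0,0,-0.002,0,0,0,0],[0,0,-0.002,0,0,0,0]]'
```

```text
t: 7.1
position: [0.4883, -0.1261, 0.2662]
tcp_rot: [[0.464, 0.886, -0.001], [0.886, -0.464, -0.0], [-0.001, -0.001, -1.0]]
ft_force: [0.4, -0.0, -1.5]
opening: 0.0157
gripper_force: 30.0
t: 7.4
position: [0.4884, -0.126, 0.2648]
tcp_rot: [[0.464, 0.886, 0.0], [0.886, -0.464, -0.0], [-0.0, 0.0, -1.0]]
ft_force: [-0.5, -0.2, -1.1]
opening: 0.0161
gripper_force: 30.0
```

```bash
python3 -m creep '[[0,0,-0.001,0,0,0,0],[0,0,-0.002,0,0,0,0],[0,0,-0.002,0,0,0,0]]'|grep -E 'pos|force'; python3 -m creep '[[0,0,-0.001,0,0,0,0],[0,0,-0.001,0,0,0,0]]'|grep -E 'pos|force'
```

```text
position: [0.4884, -0.1259, 0.2627]
ft_force: [-0.4, -0.8, -1.5]
gripper_force: 30.0
position: [0.4884, -0.1259, 0.2617]
ft_force: [-0.0, -0.8, -1.5]
gripper_force: 30.0
```

```bash
python3 -m creep '[[0,0,-0.0015,0,0,0,0],[0,0,-0.003,0,0,0,0],[0,0,-0.003,0,0,0,0]]'|grep -E 'pos|ft_force'; python3 -m creep '[[0,0,-0.001,0,0,0,0],[0,0,-0.002,0,0,0,0],[0,0,-0.002,0,0,0,0]]'|grep -E 'pos|ft_force'
```

```text
position: [0.4884, -0.1258, 0.2585]
ft_force: [-0.3, -0.6, -1.3]
position: [0.4884, -0.1258, 0.2566]
ft_force: [-0.3, -0.8, -1.1]
```

```bash
python3 -m creep '[[0,0,-0.001,0,0,0,0],[0,0,-0.001,0,0,0,0]]'|grep -E 'pos|ft_force'
```

```text
position: [0.4884, -0.1259, 0.2559]
ft_force: [-1.1, 0.0, 1.0]
```

```bash
python3 -m creep '[[0,0,-0.001,0,0,0,0],[0,0,-0.001,0,0,0,0],[0,0,-0.001,0,0,0,0]]'|grep -E 'pos|ft_force'
```

```text
position: [0.4884, -0.1261, 0.2554]
ft_force: [-1.5, -0.6, 5.1]
```

```bash
python3 -m creep '[[0,0,-0.0005,0,0,0,0],[0,0,-0.0005,0,0,0,0],[0,0,-0.0005,0,0,0,0],[0,0,-0.0005,0,0,0,0],[0,0,-0.0005,0,0,0,0],[0,0,-0.0005,0,0,0,0]]'|grep -E 'pos|ft_force'
python3 - <<'E'
from h import *
c=bot.capture('wrist'); show()
cv2.imwrite('pics/w6.png',cv2.resize(c['img'][...,::-1][175:255,275:375],None,fx=7,fy=7,interpolation=cv2.INTER_CUBIC))
E
```

```text
position: [0.4883, -0.1262, 0.2552]
ft_force: [-1.5, -0.5, 8.7]
t 9.65 pos [ 0.4884 -0.1262  0.2552] yawy -27.63 tilt [0.0009 0.0002] F [-2.  -0.3  7.9] open 0.0161 q [-0.05  0.64  0.39  2.01 -0.43  0.58  0.16]
```

View pics/w6.png

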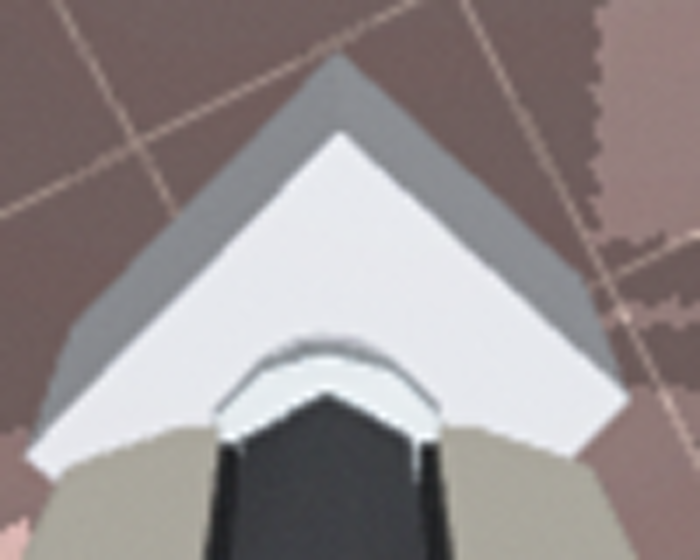

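```bash
python3 -m creep '[[0,0,0.02,0,0,0,0],[0,0,0.055,0,0,0,0],[-0.006,-0.03,0.065,0,0,0,0],[-0.014,-0.07,0.065,0,0,0,0],[-0.022,-0.11,0.065,0,0,0,0],[-0.029,-0.145,0.065,0,0,0,0],[-0.0322,-0.1633,0.065,0,0,0,0],[-0.0322,-0.1633,0.065,0,0,0,0],[-0.0322,-0.1633,0.035,0,0,0,0],[-0.0322,-0.1633,0.02,0,0,0,0],[-0.0322,-0.1633,0.010,0,0,0,0],[-0.0322,-0.1633,0.010,0,0,0,0]]'|grep -E 't:|pos|ft_force'
python3 -m creep '[[0,0,-0.010,0,0,0,0],[0,0,-0.018,0,0,0,0],[0,0,-0.024,0,0,0,0],[0,0,-0.0255,0,0,0,0],[0,0,-0.0265,0,0,0,0],[0,0,-0.0265,0,0,0,0]]'|grep -E 'pos|ft_force'
```

```text
t: 10.85
position: [0.4564, -0.2875, 0.2629]
tcp_rot: [[0.462, 0.887, -0.002], [0.887, -0.462, 0.003], [0.001, -0.003, -1.0]]
ft_force: [-0.1, 0.4, 0.0]
position: [0.4562, -0.2893, 0.2378]
ft_force: [-0.1, -0.5, -0.2]
```

```bash
python3 -m creep '[[0,0,-0.001,0,0,0,0],[0,0,-0.001,0,0,0,0]]'|grep -E 'pos|ft_force'
```

```text
position: [0.4563, -0.2893, 0.237]
ft_force: [-0.0, -0.4, -0.3]
```

```bash
python3 -m creep '[[0,0,-0.001,0,0,0,0],[0,0,-0.001,0,0,0,0]]'|grep -E 'pos|ft_force'
```

```text
position: [0.4562, -0.2894, 0.2369]
ft_force: [-1.2, 1.5, 6.4]
```

```bash
python3 -m creep '[[0,0,0,0,0,0,0.05],[0,0,0,0,0,0,0.05],[0,0,0,0,0,0,0.05],[0,0,0.01,0,0,0,0.05],[0,0,0.04,0,0,0,0.05],[0,0,0.08,0,0,0,0.05],[0,0,0.10,0,0,0,0.05],[0.007,0.037,0.1,0,0,0.14,0.08],[0.015,0.08,0.1,0,0,0.28,0.08],[0.024,0.12,0.1,0,0,0.42,0.08],[0.0311,0.155,0.1,0,0,0.56,0.08],[0.0311,0.1622,0.1,0,0,0.70,0.08],[0.0311,0.1622,0.1,0,0,0.81,0.08],[0.0311,0.1622,0.1,0,0,0.81,0.08],[0.0311,0.1622,0.1,0,0,0.81,0.08]]'|grep -E 't:|pos|ft_force'
python3 - <<'E'
from h import *
show()
c=bot.capture('scene'); a=cv2.resize(c['img'][...,::-1][150:260,180:330],None,fx=5,fy=5,interpolation=cv2.INTER_CUBIC); cv2.imwrite('pics/s2.png',a)
P=cloud(c); 
c=bot.capture('top'); P=cloud(c); m=(P[...,2]>.07)&(P[...,2]<.13)&(np.hypot(P[...,0]-.455,P[...,1]+.29)<.02); print('gauge top z',np.percentile(P[m][:,2],[50,90]) if m.any() else None, P[m].mean(0) if m.any() else 0)
c=bot.capture('wrist'); P=cloud(c)
m=(P[...,2]>.039)&(P[...,2]<.047)&(np.hypot(P[...,0]-.4873,P[...,1]+.127)<.045)
print(cv2.minAreaRect(P[m][:,:2].astype(np.float32)))
E
```

```text
t: 13.35
position: [0.4872, -0.1274, 0.3362]
tcp_rot: [[-0.319, 0.948, 0.0], [0.948, 0.319, -0.0], [-0.0, 0.0, -1.0]]
ft_force: [0.8, -0.0, -0.2]
t 13.35 pos [ 0.4872 -0.1274  0.3362] yawy 18.61 tilt [ 0.0005 -0.0003] F [ 0.8 -0.  -0.2] open 0.0801 q [ 0.04  0.49  0.24  1.93 -0.17  0.74  0.71]
gauge top z [0.09979982 0.103248  ] [ 0.45268754 -0.2879556   0.09565431]
((0.48657283186912537, -0.1257070153951645), (0.04603975638747215, 0.04021798074245453), 18.986474990844727)
```

View pics/s2.png

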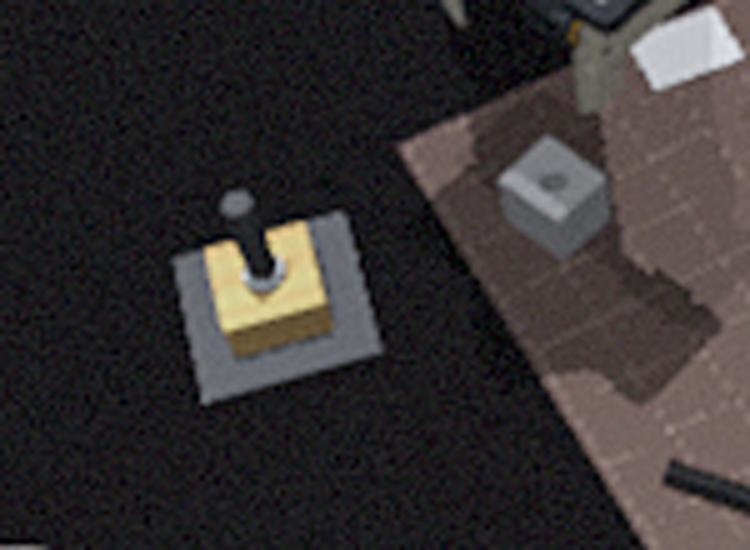

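The gauge stands home in its stand, with its flange on the wood at crop (265,275). The block is untouched at crop (555,195), so I'll grasp it next.

```bash
python3 -m creep '[[-0.0003,0.0005,-0.05,0,0,0,0.08],[-0.0003,0.0005,-0.09,0,0,0,0.08],[-0.0003,0.0005,-0.12,0,0,0,0.08],[-0.0003,0.0005,-0.135,0,0,0,0.08],[-0.0003,0.0005,-0.1377,0,0,0,0.08],[-0.0003,0.0005,-0.1377,0,0,0,0.08],[-0.0003,0.0005,-0.1377,0,0,0,0],[-0.0003,0.0005,-0.1377,0,0,0,0],[-0.0003,0.0005,-0.1377,0,0,0,0],[-0.0003,0.0005,-0.1377,0,0,0,0],[-0.0003,0.0005,-0.1377,0,0,0,0],[-0.0003,0.0005,-0.1377,0,0,0,0]]'
python3 -m creep '[[0,0,0.01,0,0,0,0],[0,0,0.04,0,0,0,0],[0,0,0.08,0,0,0,0],[0,0,0.10,0,0,0,0],[0,0,0.10,0,0,0,0]]'
```

```text
t: 14.7
position: [0.4871, -0.1265, 0.1984]
tcp_rot: [[-0.322, 0.947, 0.001], [0.947, 0.322, -0.0], [-0.0, 0.001, -1.0]]
ft_force: [0.2, 0.9, 3.6]
opening: 0.0456
gripper_force: 30.0
t: 15.2
position: [0.4876, -0.1268, 0.3009]
tcp_rot: [[-0.322, 0.947, 0.006], [0.947, 0.322, -0.001], [-0.003, 0.006, -1.0]]
ft_force: [0.2, 0.2, -2.7]
opening: 0.0462
gripper_force: 30.0
```

```bash
python3 -m creep '[[0,0.02,0,0,0,-0.01,0],[0,0.05,0,0,0,-0.03,0],[0,0.09,0,0,0,-0.05,0],[0,0.13,0,0,0,-0.07,0],[0,0.17,0,0,0,-0.09,0],[-0.003,0.21,0,0,0,-0.12,0],[-0.007,0.25,0,0,0,-0.14,0],[-0.011,0.29,0,0,0,-0.16,0],[-0.016,0.33,0,0,0,-0.18,0],[-0.021,0.37,0,0,0,-0.20,0],[-0.026,0.41,0,0,0,-0.22,0],[-0.030,0.445,0,0,0,-0.24,0],[-0.033,0.465,0,0,0,-0.25,0],[-0.035,0.4786,0,0,0,-0.25,0],[-0.035,0.4786,0,0,0,-0.25,0],[-0.035,0.4786,-0.04,0,0,-0.25,0],[-0.035,0.4786,-0.07,0,0,-0.25,0],[-0.035,0.4786,-0.085,0,0,-0.25,0],[-0.035,0.4786,-0.09,0,0,-0.25,0],[-0.035,0.4786,-0.09,0,0,-0.25,0]]'
python3 -m creep '[[0,0,-0.003,0,0,0,0],[0,0,-0.005,0,0,0,0],[0,0,-0.007,0,0,0,0],[0,0,-0.008,0,0,0,0],[0,0,-0.008,0,0,0,0],[0,0,-0.008,0,0,0,0]]'
```

```text
t: 17.2
position: [0.4525, 0.3505, 0.2075]
tcp_rot: [[-0.076, 0.997, -0.001], [0.997, 0.076, -0.002], [-0.002, -0.001, -1.0]]
ft_force: [-0.3, 0.5, -1.3]
opening: 0.0456
gripper_force: 30.0
t: 17.8
position: [0.452, 0.3522, 0.2002]
tcp_rot: [[-0.078, 0.997, 0.0], [0.997, 0.078, 0.0], [0.0, 0.0, -1.0]]
ft_force: [0.2, -0.8, -1.2]
opening: 0.046
gripper_force: 30.0
```

Almost down, so I'll feel for the floor.

```bash
python3 -m creep '[[0,0,-0.0007,0,0,0,0],[0,0,-0.0014,0,0,0,0],[0,0,-0.0014,0,0,0,0]]'|grep -E 'pos|ft_force'
```

```text
position: [0.4521, 0.3522, 0.1994]
ft_force: [-2.0, -0.7, 4.5]
```

```bash
python3 -m creep '[[0,0,0,0,0,0,0.054],[0,0,0,0,0,0,0.064],[0,0,0,0,0,0,0.068],[0,0,0,0,0,0,0.068],[0,0,0.02,0,0,0,0.068],[0,0,0.06,0,0,0,0.068],[0,0,0.10,0,0,0,0.068],[0,0,0.15,0,0,0,0.068],[0,0.04,0.2,0,0,0,0.068],[0,0.08,0.2,0,0,0,0.068],[0,0.12,0.2,0,0,0,0.068],[0,0.12,0.2,0,0,0,0.068],[0,0.12,0.2,0,0,0,0.068]]'|grep -E 't:|pos|ft_force'
python3 - <<'E'
from h import *
c=bot.capture('top'); P=cloud(c); show()
def rect(lo,hi,name):
    m=((P[...,2]>lo)&(P[...,2]<hi)&(c['range_z']>0)&(P[...,0]>.3)).astype(np.uint8)
    n,l,st,ce=cv2.connectedComponentsWithStats(m)
    for i in range(1,n):
        if st[i,4]<40: continue
        Q=P[l==i]; r=cv2.minAreaRect(Q[:,:2].astype(np.float32)); print(name,np.round(r[0],4),np.round(r[1],4),round(r[2],1),np.median(Q[:,2]).round(4))
rect(.037,.048,'blk');rect(.07,.12,'tall')
c=bot.capture('scene'); save(c,'s3.png')
E
```

```text
t: 19.4
position: [0.4513, 0.4729, 0.3976]
tcp_rot: [[-0.08, 0.997, -0.001], [0.997, 0.08, -0.002], [-0.001, -0.001, -1.0]]
ft_force: [0.5, -1.4, -0.5]
t 19.45 pos [0.4522 0.4713 0.3979] yawy 4.43 tilt [-0.0005 -0.0023] F [ 0.5 -1.3  0.6] open 0.0682 q [-1.07  0.65  0.42  1.43 -0.28  1.12 -0.53]
blk [ 0.588  -0.0054] [0.0401 0.046 ] 67.5 0.0416
blk [0.5014 0.1266] [0.0465 0.0399] 5.9 0.0417
blk [0.4495 0.352 ] [0.0459 0.0421] 3.5 0.0426
tall [ 0.6147 -0.4596] [0.0731 0.0693] 33.5 0.1065
tall [ 0.4532 -0.2891] [0.0155 0.0164] 55.5 0.0995
```

View pics/s3.png

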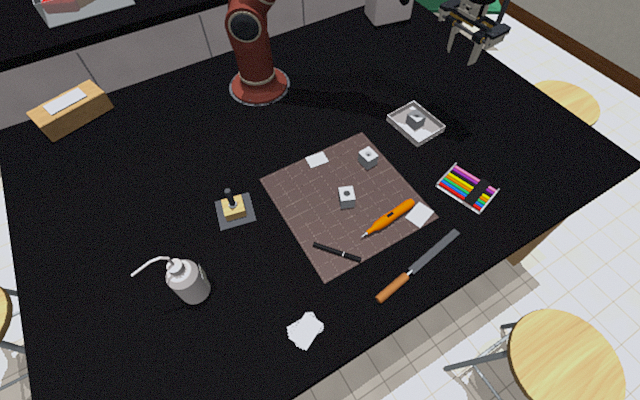

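The picture shows the block upright in the tray at (415,120), the gauge home in its stand at (233,205), and the other two blocks where they were at (368,156) and (347,196). I'm handing the job in.

```bash
python3 -c "
from bench import bot
print(bot.close_job())"
```

```text
the job is handed in; nothing more can be done
None
```

Handed in at about 19.5 s: the gauge stopped about 14 mm down at under 10 N in the block nearest the stand, which proved it right, so the other two were never gauged and stand where they were; the gauge is home in its stand and the good block is upright in the tray.

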